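# Lid the cookie tin and take its outer cover off again

### The job

Fresh cookies must breathe under the vented inner lid only. Swing the holder's keeper bar shut past its ball catch so the tin is held; then carry the nested pair of lids as one, lower it gently onto the tin until the inner lid is fully seated, and lift off the outer cover alone, leaving the inner lid seated and undisturbed. Finish while holding the cover level and still, raised right clear of the inner lid's stem, with the other kitchen things left where they stand.

Things in the scene. Friction and masses are not known exactly. Their poses are not given: they have to be found in the camera images.
- holder: Fixed wooden tin holder on the counter: plate 180 x 140 x 8 mm (its x, y, z) with three low stops (top 22 mm up) on its +y, +x and -x sides around the tin; the open -y side is closed by the steel keeper bar. Origin: centre of the plate's underside, right under the middle of the tin's place; z up. Its position and yaw vary.
- tin: Round open aluminium tin with small cookies inside, standing loose on the holder's plate between the stops (2 mm play). Outside diameter 90 mm, mouth diameter 82 mm, height 60 mm. Origin: centre of its underside (8 mm above the counter), z up; its rim is at z = 60 mm. It weighs about 0.6 kg.
- keeper (a joint): Opening angle of the keeper bar (rad) about its upright hinge: 0 is shut (bar along the holder's +x beside the tin, at a hard stop), growing as it swings away from the tin to the holder's -y side, to 1.5. Shutting turns it counter-clockwise from above. It stays where left. In the last 0.25 rad it rides over a sprung ball (2 to 5 N at the peg) that pops up behind it; home is below 0.04.
- keeper_hinge (a point): On the keeper bar's upright hinge axis, at the bar's underside (30 mm above the counter), near the holder's (-x, -y) corner. The bar is 12 mm wide and 12 mm high (30 to 42 mm above the counter).
- keeper_knob (a point): Top centre of the upright round wooden peg (diameter 14 mm, top 70 mm above the counter, 28 mm standing above the bar) at the bar's free end, 145 mm from the hinge axis: push it or pinch it from above. When the bar is shut the peg stands about 43 mm from the tin's wall.
- inner_lid: Inner lid: vented aluminium disc (diameter 92, at z = 10 to 14 mm), below it a tapered plug (diameter 74, foot 66) that enters the tin's mouth, above it a wooden stem (diameter 18, top at z = 74 mm) sticking up through the cover: lifting the stem carries both lids. Origin: centre of the plug's underside, z up. Starts on the counter; seated, its origin is 50 mm above the tin's. 0.16 kg.
- cover: Outer cover: aluminium cap (diameter 108 mm) lying loose on the inner lid's disc, with an upright tube collar (outside diameter 40, bore 26 mm) round the stem, which sticks out 28 mm above it. Origin: centre of the skirt's lower edge, z up: flat top at z = 10, collar z = 10 to 38 mm. Nested, it is 8 mm above the inner lid's origin. Lifting the collar lifts only the cover. 0.16 kg.
- bowl: Bystander: white mixing bowl, diameter 150 mm, 60 mm high, at the far side; origin under its centre.
- jar: Bystander: glass jar with steel cap, diameter 70 mm, 110 mm high, at the far side; origin under its centre.
- mug: Bystander: mug, diameter 80 mm, 85 mm high, at the far side; origin under its centre.
- cutter: Bystander: steel ring cookie cutter, diameter 64 mm, 24 mm high, on the robot's side of the lids; origin at the centre of its underside.
- cutter_small: Bystander: smaller steel ring cookie cutter, diameter 44 mm, 24 mm high, beyond the task's things; origin at the centre of its underside.
- spatula: Bystander: spatula lying roughly along x between the lids and the baking sheet; origin under its middle.
Not all that is in view belongs to the job. Leave any brown or purple look-alike of the cover alone.

How it is judged:
By the outcome, as a careful person would: the job done as asked, in the order asked, and still so for the second after the job is handed in, while the arm keeps its last pose, push and grip.
It also fails if it takes over 62 s, if anything falls off the work surface, if the arm or the gripper's body presses on something with over 40 N, if the wrist force passes 120 N, or if a joint passes its speed limit or range.

### The arm

A 6-joint arm with a two-finger parallel gripper is mounted at the origin on the work surface. World frame = base frame: x ahead of the robot, y to its left, z up, the work surface at z = 0. Lengths are in m, angles in rad, forces in N, time in s.
With the tool pointing down it reaches from about 0.25 to 0.8 m from the base axis. Payload 8.5 kg.
Tool frame: the origin (TCP) lies on the centre line of the jaws, within the pads' length; the fingertips stand ahead of it and the grasp point (between the pads) lies 3 mm ahead of it (manip.tip_extent is the z of the fingertips in the tool frame, in m); z points along the fingers, y is the line along which they close (so a half turn about z gives the same grasp; the last joint's range is limited). The gripper opens to 85 mm and grips with 20 to 120 N. Pads are 22 mm wide; open, the fingers measure 114 mm over their backs; the gripper's body (76 mm by 85 mm) begins 54 mm behind the grasp point. The pads swing forward as they close: fully open they stand 13 mm farther back than shut.
Start: joints at [-1.27, 0.238, -0.013, 1.319, 0, 1.571], TCP at [0.156, -0.501, 0.253] pointing down, gripper open.
Joint ranges: [-2.66, 2.66], [-1.03, 1.9], [-1.14, 1.46], [-1.82, 2.27], [-1.45, 1.34], [-3.14, 3.14]. Speed limits (rad/s): [2.22, 2.22, 2.79, 3.14, 3.14, 3.14].

### API

Orientations are given as a unit quaternion [x, y, z, w].
In Python, from bench import manip gives the robot as it stands.
- The arm moves only by the tool carry_out, never from a script. Its argument "rows" is a list of rows, each an object of numbers: "wx", "wy", "wz": the turn, a rotation vector about the tool's x, y, z in degrees; "dx", "dy", "dz": the shift along the tool's x, y, z in m; "grip": the opening, from 0 (shut) to 1 (fully open). In form: [{"wx": .., "wy": .., "wz": .., "dx": .., "dy": .., "dz": .., "grip": ..}, ...]. A call has exactly 5 rows; each row shifts and turns the commanded pose from where the row before left it, along the tool's axes as they then stand; what a row does not reach is not made up. A row lasts 1/10 s, in which the tool goes at most 50 mm and 8.59 degrees, less where a joint would pass 70% of its speed; a pose out of reach is approached as far as the arm can. A call with a gripper value outside its range is refused whole. The fingers move at their own pace and stop on an object; "force" is the grip in N (left out, the last holds). Time passes only in rows, so rows that do not move let the fingers close, or fill a call up. It gives the time, the measured TCP pose, the force, the opening and the grip force at its end, in the units of the state.
- manip.get_obs(): the state, without advancing time (a new reading comes with each control period).
- manip.capture(name): name is "scene" or "top" or "wrist"; returns the picture (480x640x3 uint8, red, green, blue); there is no depth.
- manip.camera_info(name): a dict with "intrinsics" (3x3 intrinsics, pixels), "k1" (the pictures are not rectified: a ray, as slopes to the right and down, at radius r is drawn at 1 + k1 r^2 times it, then the intrinsics apply), "rvec" (rotation vector, rad) and "tvec" (3), from world to camera coordinates, as OpenCV has them. Camera axes: x right, y down, z forward; pixel columns grow to the right and rows downward; lengths in m; the calibration is good to about 2 mm. A picture is of the moment at which its call begins: read the wrist's pose just before it. camera_info takes no time and is no camera call; for the wrist camera it gives the pose at the moment of the call.
- manip.close_job(): hands the job in; it is judged then, once.
The state is a dict: "t": time; "joint_pos": joint angles; "dq": joint speeds; "joint_efforts": joint torques, N m; "tool_pos": TCP position; "tcp_rot": TCP orientation; "wrist_force": force on the tool from outside, world axes, zero at the start; "wrist_torque": the same for the moment, N m; "finger_gap": opening from 0.0 (shut) to 1.0 (fully open); "grip_force": force on a finger pad.
Only numpy, scipy, OpenCV 4.12 (cv2) and the standard library are available. Lean on these libraries where they do the work, as an engineer would, in place of code of your own. Each camera call takes 0.05 s, during which the arm holds its last target. There are 200 camera calls.

## Working session

There is one attempt and no reset: what is moved stays moved. The work goes in short steps, Python scripts to look and compute and a tool call to move; the robot and the scene stay as the last step left them, time stands still between calls to the robot, and variables do not carry over. Pictures are saved under pics/ and viewed, at most 10 in all, crops included, and the job is handed in when it is done.

Besides the shell and the picture viewer there is one more tool, called after "Emit:" as name([rows], argument=value, ...), one row to a line, values as JSON. carry_out: Moves the arm, as the interface text tells. Its arguments: {"type":"object","properties":{"rows":{"type":"array"},"force":{"type":"number"}},"required":["rows"]}

```bash
ls; mkdir -p pics; cat > h.py <<'E'
import numpy as np, cv2
from bench import manip
from scipy.spatial.transform import Rotation as R
def cap(n,f):
    ci=manip.camera_info(n); im=manip.capture(n); cv2.imwrite('pics/'+f,im[:,:,::-1]); return im,ci
def ray(ci,u,v):
    K=np.array(ci['intrinsics']); k1=ci['k1']
    d=cv2.undistortPoints(np.array([[[u,v]]],float),K,np.array([k1,0,0,0,0.]))[0,0]
    Rm=cv2.Rodrigues(np.array(ci['rvec'],float))[0]; t=np.array(ci['tvec'],float).ravel()
    return -Rm.T@t, Rm.T@np.array([d[0],d[1],1.])
def onz(ci,u,v,z):
    o,d=ray(ci,u,v); return o+d*(z-o[2])/d[2]
def proj(ci,p):
    return cv2.projectPoints(np.array([p],float),np.array(ci['rvec'],float),np.array(ci['tvec'],float),np.array(ci['intrinsics'],float),np.array([ci['k1'],0,0,0,0.]))[0][0,0]
E
python3 - <<'E'
from h import *
import pickle
a,ca=cap('top','top0.png'); b,cb=cap('scene','scene0.png')
for c in(ca,cb): print(c, ray(c,320,240))
print(manip.get_obs(), manip.tip_extent)
E
```

```text
pics
{'intrinsics': array([[606.27943366,   0.        , 328.43761259],
       [  0.        , 606.27943366, 234.42776386],
       [  0.        ,   0.        ,   1.        ]]), 'k1': -0.16452870149313698, 'rvec': array([ 2.13489932, -2.14032243,  0.15134061]), 'tvec': array([0.06233038, 0.49772562, 1.462991  ])} (array([0.27078993, 0.04561867, 1.52202178]), array([ 0.14221385,  0.02423843, -0.9896797 ]))
{'intrinsics': array([[551.7599511 ,   0.        , 311.81293818],
       [  0.        , 551.7599511 , 230.15355328],
       [  0.        ,   0.        ,   1.        ]]), 'k1': 0.003642148022493381, 'rvec': array([ 1.38204712,  1.92698279, -1.01508756]), 'tvec': array([ 0.1010532 , -0.20111778,  1.67094936])} (array([1.45408577, 0.37087885, 0.76864512]), array([-0.78264894, -0.23980225, -0.5748862 ]))
{'t': 0.1, 'joint_pos': array([-1.26997652e+00,  2.38746609e-01, -1.41744170e-02,  1.31918251e+00,
       -2.96526199e-05,  1.57078422e+00]), 'dq': array([ 0.00109046, -0.00173278,  0.0016143 ,  0.001563  , -0.00061283,
       -0.00159016]), 'joint_efforts': array([ 1.92798550e-03, -5.39721286e+01,  3.46996307e+01,  1.34782950e-02,
        4.41350142e-05, -2.86763274e-06]), 'tool_pos': array([ 0.15545071, -0.501103  ,  0.2527266 ]), 'tcp_rot': array([ 9.88708620e-01,  1.49849384e-01, -1.12593356e-04, -6.44004222e-04]), 'wrist_force': array([-0.65016622, -0.10910189, -0.76251251]), 'wrist_torque': array([ 0.01899642,  0.04758332, -0.04749836]), 'grip_force': 0.0, 'finger_gap': 0.9981458041517476} 0.022
```

View pics/top0.png

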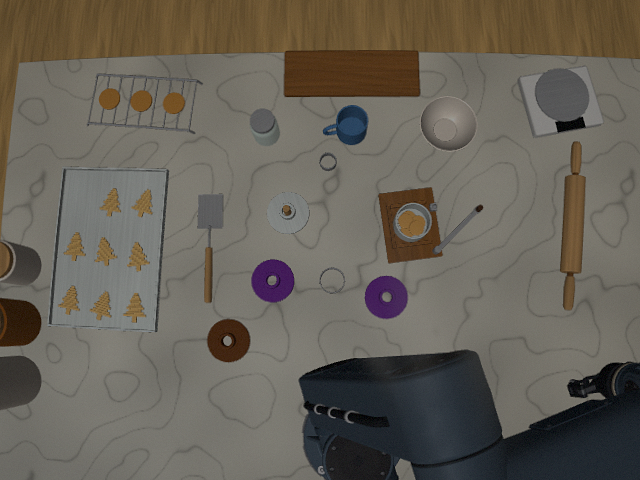

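View pics/scene0.png

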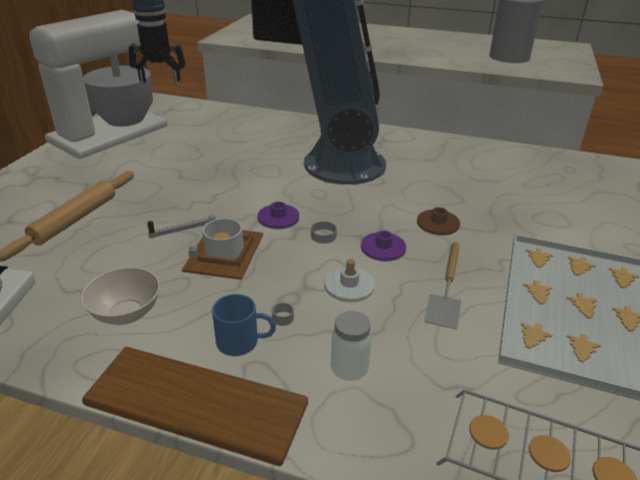

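Top view: the candidate lids are silver with stem at (288,212), purple at (272,281) and (386,297), and brown at (228,341). The silver one fits, since it is aluminium and has a wooden stem. The holder and tin are at (411,222), the bar hinge is near (438,250), and the peg is near (480,208). I'll confirm this in one enlarged crop.

```bash
python3 - <<'E'
import cv2, numpy as np
t=cv2.imread('pics/top0.png'); s=cv2.imread('pics/scene0.png')
f=lambda im,x,y,w,h:cv2.resize(im[y:y+h,x:x+w],(400,300),interpolation=cv2.INTER_CUBIC)
o=np.vstack([np.hstack([f(t,258,190,64,48),f(t,375,175,120,90)]),np.hstack([f(s,310,250,80,60),f(s,140,200,120,90)])])
cv2.imwrite('pics/crop0.png',o)
E
```

```text
(no output)
```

View pics/crop0.png

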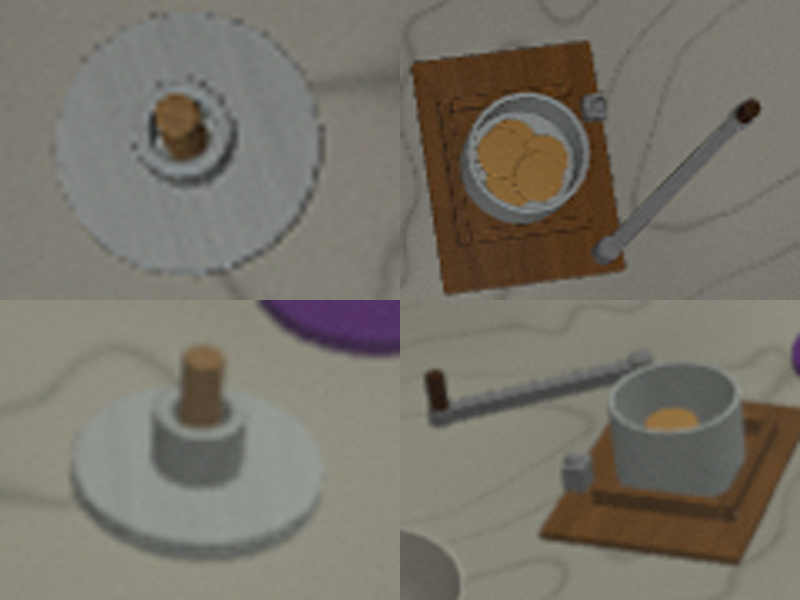

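The crop confirms the silver nested pair: a wooden stem standing out of an aluminium collar. It also shows the open bar with its brown peg, and the ball catch at the holder's (+x,-y) corner.

```bash
python3 - <<'E'
from h import *
ct=manip.camera_info('top'); cs=manip.camera_info('scene')
def tri(a,b):
    o,d=ray(ct,*a);p,e=ray(cs,*b); d/=np.linalg.norm(d);e/=np.linalg.norm(e)
    A=sum((np.eye(3)-np.outer(x,x)) for x in(d,e)); B=(np.eye(3)-np.outer(d,d))@o+(np.eye(3)-np.outer(e,e))@p
    return np.linalg.solve(A,B).round(4)
for n,a,b,z in [('stem',(286.5,207.3),(351,261.5),.074),('tin',(412.5,222),(222.5,230),.068),('peg',(479.4,206.8),(150.2,222.4),.07)]:
    print(n,onz(ct,*a,z).round(4),onz(cs,*b,z).round(4),tri(a,b))
print('hinge',onz(ct,437,249,.045).round(4))
im=cv2.imread('pics/top0.png'); 
# plate
hsv=cv2.cvtColor(im,cv2.COLOR_BGR2HSV)
m=cv2.inRange(hsv,(3,90,40),(20,255,160)); m[:, :375]=0; m[:175]=0; m[270:]=0; m[:,450:]=0
c=np.vstack([q for q in cv2.findContours(m,0,2)[0] if cv2.contourArea(q)>100])
w=np.array([onz(ct,*p[0],.008)[:2] for p in cv2.convexHull(c)],np.float32)
print('plate',cv2.minAreaRect((w*1000)))
# lid silhouette: light region
g=hsv[:,:,2]; s=hsv[:,:,1]
sub=im[185:240,255:325].astype(int); print('lid',sub[27,16],'bg',sub[2,2],sub[50,2])
E=cv2.Canny(im,60,150)
for (x0,y0,x1,y1,z,r) in [(262,187,314,238,.018,.054),(386,196,440,246,.068,.045)]:
    cs_=cv2.HoughCircles(cv2.resize(cv2.cvtColor(im,6)[y0:y1,x0:x1],None,fx=8,fy=8,interpolation=2),cv2.HOUGH_GRADIENT,1,20,param1=80,param2=30,minRadius=120,maxRadius=200)
    if cs_ is not None:
        for q in cs_[0][:3]:
            u,v=(q[:2]+.5)/8-.5; print((u+x0).round(2),(v+y0).round(2),q[2]/8,onz(ct,u+x0,v+y0,z).round(4))
E
```

```text
stem [0.5596 0.1628 0.074 ] [0.5612 0.1655 0.074 ] [0.5597 0.164  0.0726]
tin [ 0.5233 -0.1443  0.068 ] [ 0.5351 -0.1417  0.068 ] [ 0.525  -0.1462  0.0604]
peg [ 0.5605 -0.3108  0.07  ] [ 0.564  -0.3104  0.07  ] [ 0.5612 -0.3118  0.0679]
hinge [ 0.4596 -0.2065  0.045 ]
plate ((527.4297485351562, -145.48080444335938), (179.58799743652344, 139.2450408935547), 7.361172199249268)
lid [128 130 127] bg [112 122 124] [115 124 126]
```

Emit:
carry_out([
  {"wz": 8.5,"dx": 0.04,"dy": -0.022,"grip": 0.5},
  {"wz": 8.5,"dx": 0.04,"dy": -0.022,"grip": 0.5},
  {"wz": 8.5,"dx": 0.04,"dy": -0.022,"grip": 0.5},
  {"wz": 8.5,"dx": 0.04,"dy": -0.022,"grip": 0.5},
  {"wz": 8.5,"dx": 0.04,"dy": -0.022,"grip": 0.5},
])

```text
validation failed for argument at $.ro...
```

```bash
cat >> h.py <<'E'
def st(): 
    o=manip.get_obs(); M=R.from_quat(o['tcp_rot']).as_matrix(); p=np.array(o['tool_pos'])
    a=np.degrees(np.arctan2(M[1,0],M[0,0]))
    print('t',round(o['t'],2),'p',p.round(4),'a',round(a,2),'tilt',np.degrees(np.arccos(-M[2,2])).round(2),'gap',round(o['finger_gap'],3),'gf',round(o['grip_force'],1),'F',np.round(o['wrist_force'],1),'j',np.round(o['joint_pos'],2))
    return p,M,a
def to(x,y,z,ang=None):
    p,M,a=st(); print('shift tool',(M.T@(np.array([x,y,z])-p)).round(4),'wz',None if ang is None else round(a-ang,1), 'rotvec to level', np.degrees(R.from_matrix(M.T@np.diag([1,-1,-1.])@np.diag([1,1,1.])).as_rotvec()).round(2) if 0 else '')
E
python3 -c "
from h import *
to(.561,-.311,.16,-45.9)
for off in(0,1):
  s=sum((lambda b:np.array([.04*np.cos(b)-.022*np.sin(b),.04*np.sin(b)+.022*np.cos(b)]))(np.radians(17.2-8.5*(k+off))) for k in range(5)); print(s+[.1555,-.5011])
"
```

```text
t 0.1 p [ 0.1555 -0.5011  0.2527] a 17.24 tilt 0.07 gap 0.998 gf 0.0 F [-0.7 -0.1 -0.8] j [-1.27  0.24 -0.01  1.32 -0.    1.57]
shift tool [ 0.4437 -0.0613  0.0928] wz 63.1 rotvec to level 
[ 0.35074888 -0.39282369]
[ 0.3646085  -0.42287263]
```

Emit:
carry_out([
  {"wx": 0,"wy": 0,"wz": 8.5,"dx": 0.04,"dy": -0.022,"dz": 0,"grip": 0.5},
  {"wx": 0,"wy": 0,"wz": 8.5,"dx": 0.04,"dy": -0.022,"dz": 0,"grip": 0.5},
  {"wx": 0,"wy": 0,"wz": 8.5,"dx": 0.04,"dy": -0.022,"dz": 0,"grip": 0.5},
  {"wx": 0,"wy": 0,"wz": 8.5,"dx": 0.04,"dy": -0.022,"dz": 0,"grip": 0.5},
  {"wx": 0,"wy": 0,"wz": 8.5,"dx": 0.04,"dy": -0.022,"dz": 0,"grip": 0.5},
], force=30)

```text
t: 0.6
tool_pos: [0.3384, -0.3952, 0.2534]
tcp_rot: [0.98, -0.199, -0.0, -0.0]
wrist_force: [0.4, -1.3, -0.4]
finger_gap: 0.5
grip_force: 0.0
```

```bash
python3 -c "
from h import *
to(.561,-.311,.16,-45.9)"
```

```text
t 0.6 p [ 0.3384 -0.3952  0.2534] a -22.95 tilt 0.02 gap 0.5 gf 0.0 F [ 0.4 -1.3 -0.4] j [-0.86  0.23 -0.02  1.32  0.    2.68]
shift tool [ 0.1722 -0.1644  0.0934] wz 22.9 rotvec to level
```

Emit:
carry_out([
  {"wx": 0,"wy": 0,"wz": -4,"dx": 0.034,"dy": -0.032,"dz": 0.014,"grip": 0.5},
  {"wx": 0,"wy": 0,"wz": 0,"dx": 0.034,"dy": -0.032,"dz": 0.014,"grip": 0.5},
  {"wx": 0,"wy": 0,"wz": 0,"dx": 0.034,"dy": -0.032,"dz": 0.014,"grip": 0.5},
  {"wx": 0,"wy": 0,"wz": 0,"dx": 0.034,"dy": -0.032,"dz": 0.014,"grip": 0.5},
  {"wx": 0,"wy": 0,"wz": 0,"dx": 0,"dy": 0,"dz": 0.014,"grip": 0.5},
])

```text
t: 1.1
tool_pos: [0.5128, -0.3192, 0.1817]
tcp_rot: [0.987, -0.159, 0.0, -0.001]
wrist_force: [-0.6, -0.2, -0.2]
finger_gap: 0.5
grip_force: 0.0
```

```bash
python3 -c "
from h import *
to(.561,-.311,.07,-19)"
```

```text
t 1.1 p [ 0.5128 -0.3192  0.1817] a -18.35 tilt 0.07 gap 0.5 gf 0.0 F [-0.6 -0.2 -0.2] j [-0.56  0.4   0.04  1.21  0.    2.9 ]
shift tool [ 0.0431 -0.0228  0.1118] wz 0.6 rotvec to level
```

Emit:
carry_out([
  {"wx": 0,"wy": 0,"wz": 0,"dx": 0.043,"dy": -0.023,"dz": 0,"grip": 0.5},
  {"wx": 0,"wy": 0,"wz": 0,"dx": 0,"dy": 0,"dz": 0.04,"grip": 0.5},
  {"wx": 0,"wy": 0,"wz": 0,"dx": 0,"dy": 0,"dz": 0.04,"grip": 0.5},
  {"wx": 0,"wy": 0,"wz": 0,"dx": 0,"dy": 0,"dz": 0.03,"grip": 0.5},
  {"wx": 0,"wy": 0,"wz": 0,"dx": 0,"dy": 0,"dz": 0,"grip": 0.0},
], force=30)

```text
t: 1.6
tool_pos: [0.5538, -0.3119, 0.0686]
tcp_rot: [0.987, -0.162, -0.004, -0.002]
wrist_force: [-0.4, 0.0, 0.7]
finger_gap: 0.342
grip_force: 0.0
```

Emit:
carry_out([
  {"wx": 0,"wy": 0,"wz": 0,"dx": 0,"dy": 0,"dz": 0,"grip": 0.0},
  {"wx": 0,"wy": 0,"wz": 0,"dx": 0,"dy": 0,"dz": 0,"grip": 0.0},
  {"wx": 0,"wy": 0,"wz": 0,"dx": 0,"dy": 0,"dz": 0,"grip": 0.0},
  {"wx": 0,"wy": 0,"wz": 0,"dx": 0,"dy": 0,"dz": 0,"grip": 0.0},
  {"wx": 0,"wy": 0,"wz": 0,"dx": 0,"dy": 0,"dz": 0,"grip": 0.0},
])

```text
t: 2.1
tool_pos: [0.5564, -0.3136, 0.0739]
tcp_rot: [0.987, -0.162, 0.0, -0.0]
wrist_force: [-0.9, 1.9, -5.7]
finger_gap: 0.149
grip_force: 29.9
```

```bash
python3 - <<'E'
from h import *
p,M,a=st(); c=np.array([.4596,-.2065]); r=p[:2]-c; b=np.degrees(np.arctan2(r[1],r[0])); print(np.hypot(*r),b)
n=6; prev=p[:2]
for k in range(1,n+1):
    t=np.radians(b+(7.36-b)*k/n); q=c+.145*np.array([np.cos(t),np.sin(t)]); d=q-prev; prev=q
    print(q.round(4),(M.T@[d[0],d[1],0])[:2].round(4))
E
```

```text
t 2.1 p [ 0.5564 -0.3136  0.0739] a -18.62 tilt 0.01 gap 0.149 gf 29.9 F [-0.9  1.9 -5.7] j [-0.51  0.53 -0.03  1.01  0.    2.95]
0.14433733544055566 -47.89180138375229
[ 0.5728 -0.2971] [ 0.0103 -0.0208]
[ 0.5858 -0.2778] [ 0.0062 -0.0224]
[ 0.5956 -0.2567] [ 0.0025 -0.0231]
[ 0.6019 -0.2343] [-0.0012 -0.0232]
[ 0.6045 -0.2112] [-0.0049 -0.0228]
[ 0.6034 -0.1879] [-0.0085 -0.0217]
```

Emit:
carry_out([
  {"wx": 0,"wy": 0,"wz": 0,"dx": 0.0055,"dy": -0.0102,"dz": 0,"grip": 0.0},
  {"wx": 0,"wy": 0,"wz": 0,"dx": 0.0047,"dy": -0.0106,"dz": 0,"grip": 0.0},
  {"wx": 0,"wy": 0,"wz": 0,"dx": 0.0035,"dy": -0.011,"dz": 0,"grip": 0.0},
  {"wx": 0,"wy": 0,"wz": 0,"dx": 0.0027,"dy": -0.0114,"dz": 0,"grip": 0.0},
  {"wx": 0,"wy": 0,"wz": 0,"dx": 0.0017,"dy": -0.0115,"dz": 0,"grip": 0.0},
])

```text
t: 2.6
tool_pos: [0.5923, -0.2669, 0.0737]
tcp_rot: [0.987, -0.162, 0.001, 0.0]
wrist_force: [-2.6, -0.5, -3.7]
finger_gap: 0.143
grip_force: 30.2
```

Emit:
carry_out([
  {"wx": 0,"wy": 0,"wz": 0,"dx": 0.0008,"dy": -0.0116,"dz": 0,"grip": 0.0},
  {"wx": 0,"wy": 0,"wz": 0,"dx": -0.0002,"dy": -0.0116,"dz": 0,"grip": 0.0},
  {"wx": 0,"wy": 0,"wz": 0,"dx": -0.001,"dy": -0.0116,"dz": 0,"grip": 0.0},
  {"wx": 0,"wy": 0,"wz": 0,"dx": -0.002,"dy": -0.0115,"dz": 0,"grip": 0.0},
  {"wx": 0,"wy": 0,"wz": 0,"dx": -0.0029,"dy": -0.0113,"dz": 0,"grip": 0.0},
])

```text
t: 3.1
tool_pos: [0.607, -0.2114, 0.0741]
tcp_rot: [0.987, -0.162, 0.002, 0.001]
wrist_force: [9.3, -3.5, -7.7]
finger_gap: 0.152
grip_force: 29.9
```

```bash
python3 - <<'E'
from h import *
p,M,a=st(); c=np.array([.4596,-.2065]); r=p[:2]-c; b=np.degrees(np.arctan2(r[1],r[0])); print(np.hypot(*r),b)
to(.6034,-.188,.074)
E
```

```text
t 3.1 p [ 0.607  -0.2114  0.0741] a -18.61 tilt 0.29 gap 0.152 gf 29.9 F [ 9.3 -3.5 -7.7] j [-0.33  0.54 -0.03  1.   -0.    3.13]
0.14752151087957568 -1.922767688262484
t 3.1 p [ 0.607  -0.2114  0.0741] a -18.61 tilt 0.29 gap 0.152 gf 29.9 F [ 9.3 -3.5 -7.7] j [-0.33  0.54 -0.03  1.   -0.    3.13]
shift tool [-0.0109 -0.0211 -0.    ] wz None rotvec to level
```

Emit:
carry_out([
  {"wx": 0,"wy": 0,"wz": -5,"dx": -0.002,"dy": -0.004,"dz": 0,"grip": 0.0},
  {"wx": 0,"wy": 0,"wz": -5,"dx": -0.0035,"dy": -0.007,"dz": 0,"grip": 0.0},
  {"wx": 0,"wy": 0,"wz": -5,"dx": -0.002,"dy": -0.0075,"dz": 0,"grip": 0.0},
  {"wx": 0,"wy": 0,"wz": 0,"dx": -0.001,"dy": -0.006,"dz": 0,"grip": 0.0},
  {"wx": 0,"wy": 0,"wz": 0,"dx": 0,"dy": 0,"dz": 0,"grip": 0.0},
])

```text
t: 3.6
tool_pos: [0.6051, -0.1892, 0.0743]
tcp_rot: [0.999, -0.032, 0.004, 0.005]
wrist_force: [14.1, -22.8, -14.6]
finger_gap: 0.147
grip_force: 30.1
```

```bash
python3 - <<'E'
from h import *
p,M,a=st(); c=np.array([.4596,-.2065]); r=p[:2]-c; b=np.degrees(np.arctan2(r[1],r[0])); print(np.hypot(*r),b)
to(.6034,-.188,.074)
E
```

```text
t 3.6 p [ 0.6051 -0.1892  0.0743] a -3.69 tilt 0.71 gap 0.147 gf 30.1 F [ 14.1 -22.8 -14.6] j [-0.3   0.52 -0.06  0.99 -0.01  2.91]
0.14654018326337614 6.7765527789806566
t 3.6 p [ 0.6051 -0.1892  0.0743] a -3.69 tilt 0.71 gap 0.147 gf 30.1 F [ 14.1 -22.8 -14.6] j [-0.3   0.52 -0.06  0.99 -0.01  2.91]
shift tool [-0.0018 -0.0011  0.0003] wz None rotvec to level
```

Emit:
carry_out([
  {"wx": 0,"wy": 0,"wz": 0,"dx": 0,"dy": 0,"dz": 0,"grip": 0.4},
  {"wx": 0,"wy": 0,"wz": 0,"dx": 0,"dy": 0,"dz": 0,"grip": 0.4},
  {"wx": 0,"wy": 0,"wz": -4,"dx": 0,"dy": 0,"dz": -0.045,"grip": 0.4},
  {"wx": 0,"wy": 0,"wz": -8,"dx": 0,"dy": 0,"dz": -0.045,"grip": 0.4},
  {"wx": 0,"wy": 0,"wz": -8,"dx": 0,"dy": 0,"dz": -0.03,"grip": 0.4},
])

```text
t: 4.1
tool_pos: [0.6012, -0.1849, 0.1969]
tcp_rot: [0.989, 0.145, 0.001, 0.0]
wrist_force: [-0.2, -0.1, 0.0]
finger_gap: 0.402
grip_force: 0.0
```

Emit:
carry_out([
  {"wx": 0,"wy": 0,"wz": -8,"dx": 0,"dy": -0.03,"dz": 0,"grip": 0.4},
  {"wx": 0,"wy": 0,"wz": -8,"dx": 0.01,"dy": -0.045,"dz": 0,"grip": 0.4},
  {"wx": 0,"wy": 0,"wz": -8,"dx": 0.02,"dy": -0.042,"dz": 0,"grip": 0.4},
  {"wx": 0,"wy": 0,"wz": -8,"dx": 0.025,"dy": -0.041,"dz": 0,"grip": 0.4},
  {"wx": 0,"wy": 0,"wz": -8,"dx": 0.03,"dy": -0.037,"dz": 0,"grip": 0.4},
])

```text
t: 4.6
tool_pos: [0.561, 0.0312, 0.1939]
tcp_rot: [0.88, 0.475, 0.0, -0.0]
wrist_force: [0.5, 0.6, -0.2]
finger_gap: 0.394
grip_force: 0.0
```

```bash
python3 - <<'E'
from h import *
to(.560,.164,.16,56)
E
```

```text
t 4.6 p [0.561  0.0312 0.1939] a 56.7 tilt 0.06 gap 0.394 gf 0.0 F [ 0.5  0.6 -0.2] j [ 0.06  0.33 -0.04  1.2   0.    2.21]
shift tool [ 0.1104 -0.0738  0.034 ] wz 0.7 rotvec to level
```

Emit:
carry_out([
  {"wx": 0,"wy": 0,"wz": 0,"dx": 0.037,"dy": -0.0245,"dz": 0,"grip": 0.5},
  {"wx": 0,"wy": 0,"wz": 0,"dx": 0.037,"dy": -0.0245,"dz": 0,"grip": 0.5},
  {"wx": 0,"wy": 0,"wz": 0,"dx": 0.037,"dy": -0.0245,"dz": 0,"grip": 0.5},
  {"wx": 0,"wy": 0,"wz": 0,"dx": 0,"dy": 0,"dz": 0.0,"grip": 0.5},
  {"wx": 0,"wy": 0,"wz": 0,"dx": 0,"dy": 0,"dz": 0,"grip": 0.5},
])

```text
t: 5.1
tool_pos: [0.5614, 0.1636, 0.1935]
tcp_rot: [0.881, 0.474, -0.0, -0.0]
wrist_force: [0.4, -0.7, -0.2]
finger_gap: 0.501
grip_force: 0.0
```

```bash
python3 - <<'E'
from h import *
to(.560,.164,.16,56)
w,cw=cap('wrist','w1.png'); t,ct=cap('top','top1.png'); s,cs=cap('scene','scene1.png')
print(proj(cw,[.56,.164,.074]), ray(cw,320,240))
import pickle; pickle.dump(cw,open('cw1.pkl','wb'))
f=lambda im,x,y,w_,h_:cv2.resize(im[y:y+h_,x:x+w_,::-1],(400,300),interpolation=2)
cv2.imwrite('pics/c1.png',np.vstack([np.hstack([w[::2,::2,::-1][:, :],np.zeros((240,80,3),np.uint8)])[:240,:400].repeat(1,0),np.zeros((0,400,3),np.uint8)]) if 0 else np.vstack([np.hstack([cv2.resize(w[:,:,::-1],(400,300)),f(t,375,175,120,90)]),np.hstack([f(s,310,230,80,60),f(s,140,200,120,90)])]))
E
```

```text
t 5.1 p [0.5614 0.1636 0.1935] a 56.54 tilt 0.02 gap 0.501 gf 0.0 F [ 0.4 -0.7 -0.2] j [0.28 0.36 0.01 1.22 0.   2.44]
shift tool [-0.0005 -0.0014  0.0335] wz 0.5 rotvec to level 
[321.78764134 243.12911471] (array([0.60272315, 0.22526378, 0.3140022 ]), array([-0.1695398 , -0.23387441, -0.95746362]))
```

View pics/c1.png

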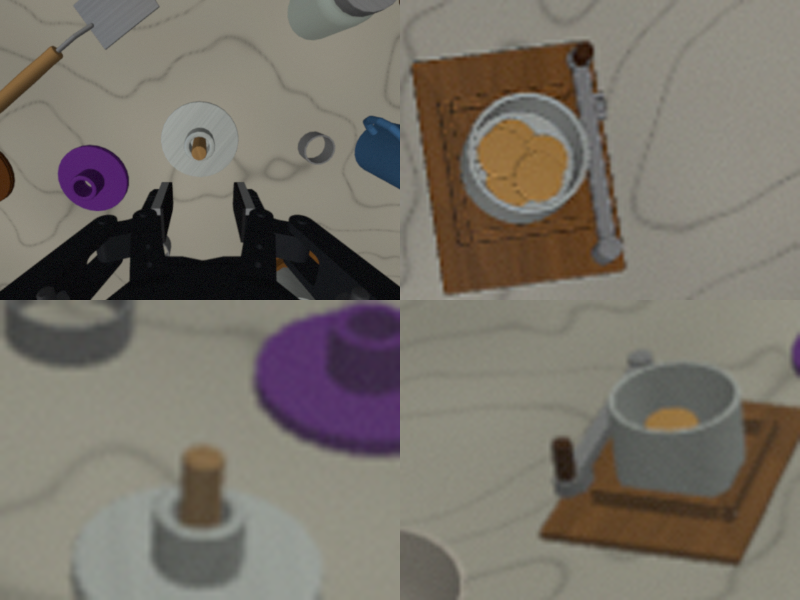

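The bar is shut beside the tin, with the ball popped up on its outer side (crop (598,105)). The stem is at about (318,245) in the wrist picture.

```bash
python3 - <<'E'
from h import *; import pickle
cw=pickle.load(open('cw1.pkl','rb'))
im=cv2.imread('pics/w1.png'); hsv=cv2.cvtColor(im,40)
m=cv2.inRange(hsv,(5,70,60),(22,255,255)); m[:200]=0; m[300:]=0; m[:,270:370]=m[:,270:370]; m[:,:270]=0; m[:,370:]=0
ys,xs=np.where(m); print(xs.min(),xs.max(),ys.min(),ys.max())
for y in range(ys.min(),ys.max()+1,3): print(y,xs[ys==y].min(),xs[ys==y].max(),im[y,318])
e=[onz(cw,318,v,.074).round(4) for v in(240,244,248)]; print(e)
E
```

```text
306 329 219 255
219 317 317 [67 81 90]
222 311 327 [29 57 71]
225 310 328 [34 55 72]
228 309 328 [31 52 69]
231 309 328 [34 54 71]
234 308 328 [ 50  81 107]
237 307 329 [ 61 100 133]
240 306 329 [ 61 102 135]
243 306 329 [ 63 103 134]
246 307 329 [ 64 104 136]
249 308 328 [ 65 103 134]
252 310 327 [ 61  98 129]
255 314 322 [ 69  99 126]
[array([0.559 , 0.1674, 0.074 ]), array([0.5574, 0.1649, 0.074 ]), array([0.5557, 0.1624, 0.074 ])]
```

Emit:
carry_out([
  {"wx": 0,"wy": 0,"wz": 0,"dx": -0.001,"dy": -0.003,"dz": 0.03,"grip": 0.5},
  {"wx": 0,"wy": 0,"wz": 0,"dx": 0,"dy": 0,"dz": 0.04,"grip": 0.5},
  {"wx": 0,"wy": 0,"wz": 0,"dx": 0,"dy": 0,"dz": 0.032,"grip": 0.5},
  {"wx": 0,"wy": 0,"wz": 0,"dx": 0,"dy": 0,"dz": 0.0195,"grip": 0.5},
  {"wx": 0,"wy": 0,"wz": 0,"dx": 0,"dy": 0,"dz": 0,"grip": 0.5},
])

```text
t: 5.75
tool_pos: [0.5572, 0.1611, 0.0693]
tcp_rot: [0.882, 0.472, -0.002, -0.001]
wrist_force: [-0.9, -0.2, 0.3]
finger_gap: 0.495
grip_force: 0.0
```

Emit:
carry_out([
  {"wx": 0,"wy": 0,"wz": 0,"dx": 0,"dy": 0,"dz": 0,"grip": 0.0},
  {"wx": 0,"wy": 0,"wz": 0,"dx": 0,"dy": 0,"dz": 0,"grip": 0.0},
  {"wx": 0,"wy": 0,"wz": 0,"dx": 0,"dy": 0,"dz": 0,"grip": 0.0},
  {"wx": 0,"wy": 0,"wz": 0,"dx": 0,"dy": 0,"dz": 0,"grip": 0.0},
  {"wx": 0,"wy": 0,"wz": 0,"dx": 0,"dy": 0,"dz": 0,"grip": 0.0},
], force=40)

```text
t: 6.25
tool_pos: [0.5594, 0.163, 0.0726]
tcp_rot: [0.881, 0.472, 0.001, 0.0]
wrist_force: [-0.8, -0.2, 2.6]
finger_gap: 0.192
grip_force: 39.5
```

```bash
python3 - <<'E'
from h import *
to(.5585,.1645,.072,56)
E
```

```text
t 6.25 p [0.5594 0.163  0.0726] a 56.39 tilt 0.06 gap 0.192 gf 39.5 F [-0.8 -0.2  2.6] j [ 0.28  0.45 -0.19  0.94 -0.    2.44]
shift tool [ 0.0007 -0.0015  0.0006] wz 0.4 rotvec to level
```

Emit:
carry_out([
  {"wx": 0,"wy": 0,"wz": 0,"dx": 0,"dy": 0,"dz": -0.02,"grip": 0.0},
  {"wx": 0,"wy": 0,"wz": 0,"dx": 0,"dy": 0,"dz": -0.035,"grip": 0.0},
  {"wx": 0,"wy": 0,"wz": 0,"dx": 0,"dy": 0,"dz": -0.045,"grip": 0.0},
  {"wx": 0,"wy": 0,"wz": 0,"dx": -0.01,"dy": 0.005,"dz": -0.035,"grip": 0.0},
  {"wx": 0,"wy": 0,"wz": 0,"dx": -0.02,"dy": 0.0105,"dz": -0.02,"grip": 0.0},
])

```text
t: 6.75
tool_pos: [0.5563, 0.1304, 0.2301]
tcp_rot: [0.881, 0.473, 0.002, 0.0]
wrist_force: [1.1, -1.1, -2.8]
finger_gap: 0.196
grip_force: 39.6
```

Emit:
carry_out([
  {"wx": 0,"wy": 0,"wz": 0,"dx": -0.03,"dy": 0.0157,"dz": 0,"grip": 0.0},
  {"wx": 0,"wy": 0,"wz": 0,"dx": -0.034,"dy": 0.0178,"dz": 0,"grip": 0.0},
  {"wx": 0,"wy": 0,"wz": 0,"dx": -0.034,"dy": 0.0178,"dz": 0,"grip": 0.0},
  {"wx": 0,"wy": 0,"wz": 0,"dx": -0.034,"dy": 0.0178,"dz": 0,"grip": 0.0},
  {"wx": 0,"wy": 0,"wz": 0,"dx": -0.034,"dy": 0.0178,"dz": 0,"grip": 0.0},
])

```text
t: 7.25
tool_pos: [0.5353, -0.0583, 0.227]
tcp_rot: [0.881, 0.473, 0.0, 0.0]
wrist_force: [0.6, -0.2, -3.4]
finger_gap: 0.19
grip_force: 39.5
```

Emit:
carry_out([
  {"wx": 0,"wy": 0,"wz": 0,"dx": -0.03,"dy": 0.0157,"dz": 0,"grip": 0.0},
  {"wx": 0,"wy": 0,"wz": 0,"dx": -0.025,"dy": 0.0131,"dz": 0,"grip": 0.0},
  {"wx": 0,"wy": 0,"wz": 0,"dx": -0.015,"dy": 0.008,"dz": 0,"grip": 0.0},
  {"wx": 0,"wy": 0,"wz": 0,"dx": -0.008,"dy": 0.004,"dz": 0,"grip": 0.0},
  {"wx": 0,"wy": 0,"wz": 0,"dx": 0,"dy": 0,"dz": 0,"grip": 0.0},
])

```text
t: 7.75
tool_pos: [0.5264, -0.1452, 0.2268]
tcp_rot: [0.882, 0.472, -0.0, -0.0]
wrist_force: [0.1, -0.1, -3.5]
finger_gap: 0.194
grip_force: 39.5
```

```bash
python3 - <<'E'
from h import *
to(.527,-.1455,.1306,56)
w,cw=cap('wrist','w2.png'); t,ct=cap('top','top2.png'); s,cs=cap('scene','scene2.png')
import pickle; pickle.dump(cw,open('cw2.pkl','wb'))
cv2.imwrite('pics/c2.png',np.hstack([cv2.resize(w[:,:,::-1],(400,300)),cv2.resize(s[110:290,100:340,::-1],(400,300))]))
E
```

```text
t 7.75 p [ 0.5264 -0.1452  0.2268] a 56.31 tilt 0.01 gap 0.194 gf 39.5 F [ 0.1 -0.1 -3.5] j [-0.27  0.28 -0.02  1.27  0.    1.89]
shift tool [0.0001 0.0007 0.0962] wz 0.3 rotvec to level
```

View pics/c2.png

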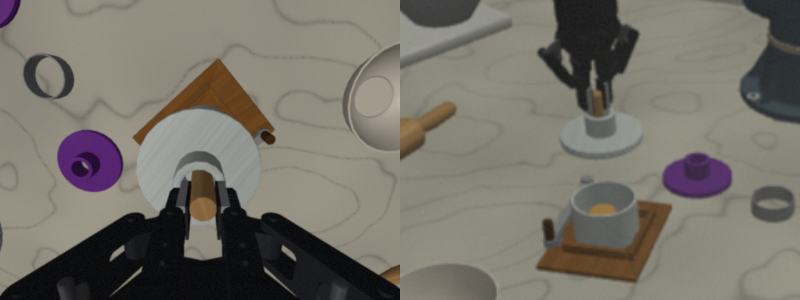

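```bash
python3 - <<'E'
from h import *; import pickle
cw=pickle.load(open('cw2.pkl','rb')); ct=manip.camera_info('top'); cs=manip.camera_info('scene')
def rim(f,c,u0,v0,u1,v1,z,lo,hi,r):
    im=cv2.imread('pics/'+f); h=cv2.cvtColor(im,40); m=cv2.inRange(h,lo,hi); k=np.zeros_like(m); k[v0:v1,u0:u1]=m[v0:v1,u0:u1]
    k=cv2.morphologyEx(k,cv2.MORPH_CLOSE,np.ones((5,5)))
    q=max(cv2.findContours(k,0,2)[0],key=cv2.contourArea)
    w=np.array([onz(c,*p[0],z)[:2] for p in q]); cc,rr=cv2.minEnclosingCircle((w*1000).astype(np.float32)); print(f,cc,rr)
    return w
# cover from wrist: light low-saturation
rim('w2.png',cw,200,160,440,330,.172,(0,0,120),(180,38,255),.054)
# tin rim in top0/scene0: low-saturation light + cookies within window -> everything that is not wood
for f,c,b in(('top0.png',ct,(388,198,435,247)),('scene0.png',cs,(198,215,248,262))):
    im=cv2.imread('pics/'+f); h=cv2.cvtColor(im,40)
    big=cv2.resize(im[b[1]:b[3],b[0]:b[2]],None,fx=1,fy=1)
    print(f); print(h[b[1]:b[3]:3,b[0]:b[2]:3,1])
E
```

```text
w2.png (529.3250122070312, -136.47048950195312) 78.74005126953125
top0.png
[[178 155 161 166 161 166 155 171 166 168 189 170 182 181 176  95]
 [164 161 172 154 166 157 180 171 167 185 169 185 167 182 173 199]
 [153 158 151 164 158 183  12  13   3   8  18 101 187 179   3   6]
 [167 158 156 138  94   8  12   3   9   3   6   8  14 184   9   3]
 [152 152 168 141  10   9  15  14  12   8   5  11   6   9   9  23]
 [158 156 161   6   8 171 151 153 158   8   8   6   6   6 124 191]
 [147 152 137   5 163 150 150 153 149 166 165  79   7   6  11 180]
 [123 151  10  19 155 150 147 147 156 157 155 157  62   3   9 174]
 [143 157  10  11 150 152 147 154 157 155 155 155 166  15   9 170]
 [168 159   7   9 150 147 151 158 152 149 154 149 120  13  11 174]
 [164 150   9  11  18 145 161 150 152 153 153 155  23  13  70 180]
 [164 156  61   9   4 155 146 146 149 152 156 156   9  11 182 179]
 [156 148 167  11  14   8 150 151 148 143 153  14  10 168 181 175]
 [157 151 156 153   8   5  13  17  11   9  12  11 179 192 177 182]
 [148 143 149 145 150 100   3  11   6   6 135 162 184 195 174 170]
 [146 146 135 164 14
[... 562 characters left out ...]
 12  13  10   8  68 140 139 131  27  11  11  11  10 121 138]
 [ 27  30  12  12  17  73 147 140 143 145 136   5  10  11   5  81 129]
 [ 29 107  15  12  14   9  32  49  42  10  14  11  13   8   8  65 115]
 [ 46 164  25   9  12  11  14  14   8  11  11   6  11  16   8  81 147]
 [154 151  41   9   9  17  14  11  11  11  11   8  11  10  15  62 149]
 [132 143  67   9   6   8   9   6  11  14  14  16  11  16  13  82 132]
 [114 156 103   9  15   9  17   8  11  12  14  12  13  13  16 147 131]
 [116 150 148  12  17  14   8  17   8  11   8  11  11  10 100 141 149]
 [135 151 149 155 142 143  99  67  40  22   9   9  13  59 139 128 143]
 [152 130 136 126 140 134 123 131 145 137 146 149 148 138 139 145 147]]
```

```bash
python3 - <<'E'
from h import *; import pickle
from scipy.optimize import least_squares
ct=manip.camera_info('top'); im=cv2.imread('pics/top0.png'); h=cv2.cvtColor(im,40)
up=cv2.resize(h[195:250,385:440,1],None,fx=4,fy=4,interpolation=1)
m=(up<70).astype(np.uint8)*255
cs=cv2.findContours(m,0,cv2.CHAIN_APPROX_NONE)[0]; q=max(cs,key=cv2.contourArea)[:,0]
uv=(q+.5)/4-.5+[385,195]
w=np.array([onz(ct,*p,.068)[:2] for p in uv]); o=np.array([.527,-.145]); 
d=(w-o); ang=np.degrees(np.arctan2(d[:,1],d[:,0]))
away=np.array([.257,-.19]); away/=np.hypot(*away)
s=(d@away>0)&~((uv[:,0]>427)&(uv[:,1]<213))
r=least_squares(lambda c:np.hypot(*(w[s]-c).T)-.045,o,loss='soft_l1',f_scale=.001); print(r.x,np.sqrt(np.mean(r.fun**2)),s.sum())
# stem top0 check likewise via colour
m=cv2.inRange(h,(5,70,60),(22,255,255)); m[:, :275]=0;m[:,300:]=0;m[:200]=0;m[222:]=0
ys,xs=np.where(m);print(xs.min(),xs.max(),ys.min(),ys.max())
E
```

```text
[ 0.52702893 -0.14544869] 0.00038993126014996525 192
283 289 205 215
```

Emit:
carry_out([
  {"wx": 0,"wy": 0,"wz": 0,"dx": 0,"dy": 0,"dz": 0.02,"grip": 0.0},
  {"wx": 0,"wy": 0,"wz": 0,"dx": 0,"dy": 0,"dz": 0.03,"grip": 0.0},
  {"wx": 0,"wy": 0,"wz": 0,"dx": 0,"dy": 0,"dz": 0.02,"grip": 0.0},
  {"wx": 0,"wy": 0,"wz": 0,"dx": 0,"dy": 0,"dz": 0.012,"grip": 0.0},
  {"wx": 0,"wy": 0,"wz": 0,"dx": 0,"dy": 0,"dz": 0,"grip": 0.0},
])

```text
t: 8.4
tool_pos: [0.5259, -0.1435, 0.1435]
tcp_rot: [0.881, 0.473, -0.001, -0.001]
wrist_force: [-0.6, 0.3, -3.4]
finger_gap: 0.196
grip_force: 39.4
```

Emit:
carry_out([
  {"wx": 0,"wy": 0,"wz": 0,"dx": 0,"dy": 0,"dz": 0.003,"grip": 0.0},
  {"wx": 0,"wy": 0,"wz": 0,"dx": 0,"dy": 0,"dz": 0.003,"grip": 0.0},
  {"wx": 0,"wy": 0,"wz": 0,"dx": 0,"dy": 0,"dz": 0.003,"grip": 0.0},
  {"wx": 0,"wy": 0,"wz": 0,"dx": 0,"dy": 0,"dz": 0,"grip": 0.0},
  {"wx": 0,"wy": 0,"wz": 0,"dx": 0,"dy": 0,"dz": 0,"grip": 0.0},
])

```text
t: 8.9
tool_pos: [0.5267, -0.1446, 0.1361]
tcp_rot: [0.881, 0.472, 0.0, 0.0]
wrist_force: [0.2, -0.4, -2.8]
finger_gap: 0.198
grip_force: 39.5
```

Emit:
carry_out([
  {"wx": 0,"wy": 0,"wz": 0,"dx": 0,"dy": 0,"dz": 0.0015,"grip": 0.0},
  {"wx": 0,"wy": 0,"wz": 0,"dx": 0,"dy": 0,"dz": 0.0015,"grip": 0.0},
  {"wx": 0,"wy": 0,"wz": 0,"dx": 0,"dy": 0,"dz": 0.001,"grip": 0.0},
  {"wx": 0,"wy": 0,"wz": 0,"dx": 0,"dy": 0,"dz": 0,"grip": 0.0},
  {"wx": 0,"wy": 0,"wz": 0,"dx": 0,"dy": 0,"dz": 0,"grip": 0.0},
])

```text
t: 9.4
tool_pos: [0.5266, -0.1445, 0.1318]
tcp_rot: [0.881, 0.472, -0.0, -0.0]
wrist_force: [-0.5, 0.2, -2.5]
finger_gap: 0.192
grip_force: 39.5
```

Emit:
carry_out([
  {"wx": 0,"wy": 0,"wz": 0,"dx": 0,"dy": 0,"dz": 0.001,"grip": 0.0},
  {"wx": 0,"wy": 0,"wz": 0,"dx": 0,"dy": 0,"dz": 0.001,"grip": 0.0},
  {"wx": 0,"wy": 0,"wz": 0,"dx": 0,"dy": 0,"dz": 0,"grip": 0.0},
  {"wx": 0,"wy": 0,"wz": 0,"dx": 0,"dy": 0,"dz": 0,"grip": 0.0},
  {"wx": 0,"wy": 0,"wz": 0,"dx": 0,"dy": 0,"dz": 0,"grip": 0.0},
])

```text
t: 9.9
tool_pos: [0.5265, -0.1445, 0.1305]
tcp_rot: [0.881, 0.472, 0.0, 0.0]
wrist_force: [-3.6, 0.8, 5.7]
finger_gap: 0.191
grip_force: 40.1
```

Emit:
carry_out([
  {"wx": 0,"wy": 0,"wz": 0,"dx": 0,"dy": 0,"dz": -0.001,"grip": 0.8},
  {"wx": 0,"wy": 0,"wz": 0,"dx": 0,"dy": 0,"dz": 0,"grip": 0.8},
  {"wx": 0,"wy": 0,"wz": 0,"dx": 0,"dy": 0,"dz": 0,"grip": 0.8},
  {"wx": 0,"wy": 0,"wz": 0,"dx": 0,"dy": 0,"dz": 0,"grip": 0.8},
  {"wx": 0,"wy": 0,"wz": 0,"dx": 0,"dy": 0,"dz": 0,"grip": 0.8},
])

```text
t: 10.4
tool_pos: [0.5266, -0.1445, 0.1307]
tcp_rot: [0.881, 0.472, -0.0, -0.0]
wrist_force: [-0.5, -0.3, -0.1]
finger_gap: 0.801
grip_force: 0.0
```

```bash
python3 - <<'E'
from h import *
to(.527,-.1455,.104,56)
w,cw=cap('wrist','w3.png'); s,cs=cap('scene','scene3.png')
import pickle; pickle.dump(cw,open('cw3.pkl','wb'))
cv2.imwrite('pics/c3.png',np.hstack([cv2.resize(w[:,:,::-1],(400,300)),cv2.resize(s[170:290,140:300,::-1],(400,300),interpolation=2)]))
E
```

```text
t 10.4 p [ 0.5266 -0.1445  0.1307] a 56.39 tilt 0.01 gap 0.801 gf 0.0 F [-0.5 -0.3 -0.1] j [-0.27  0.34 -0.19  1.04  0.    1.89]
shift tool [-0.0006  0.0009  0.0267] wz 0.4 rotvec to level
```

View pics/c3.png

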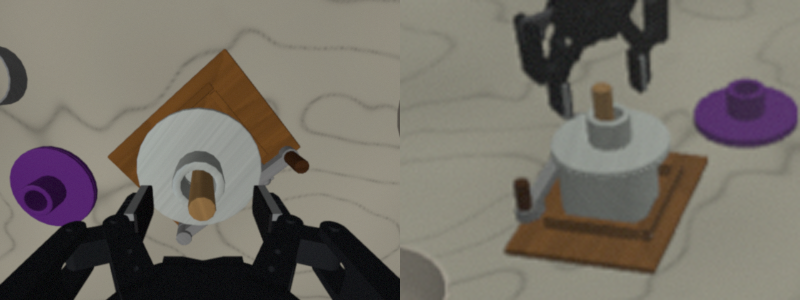

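The pair is seated level and square on the tin. In the left half, stem top is at (201,209) and the collar is centred between the open pads, so I'll take the collar next.

Emit:
carry_out([
  {"wx": 0,"wy": 0,"wz": 0,"dx": 0,"dy": 0,"dz": 0.009,"grip": 0.8},
  {"wx": 0,"wy": 0,"wz": 0,"dx": 0,"dy": 0,"dz": 0.009,"grip": 0.8},
  {"wx": 0,"wy": 0,"wz": 0,"dx": 0,"dy": 0,"dz": 0.0075,"grip": 0.8},
  {"wx": 0,"wy": 0,"wz": 0,"dx": 0,"dy": 0,"dz": 0,"grip": 0.8},
  {"wx": 0,"wy": 0,"wz": 0,"dx": 0,"dy": 0,"dz": 0,"grip": 0.6},
])

```text
t: 11.0
tool_pos: [0.5264, -0.1444, 0.105]
tcp_rot: [0.881, 0.472, -0.0, -0.0]
wrist_force: [0.7, 0.2, 0.2]
finger_gap: 0.647
grip_force: 0.0
```

Emit:
carry_out([
  {"wx": 0,"wy": 0,"wz": 0,"dx": 0,"dy": 0,"dz": 0,"grip": 0.5},
  {"wx": 0,"wy": 0,"wz": 0,"dx": 0,"dy": 0,"dz": 0,"grip": 0.47},
  {"wx": 0,"wy": 0,"wz": 0,"dx": 0,"dy": 0,"dz": 0,"grip": 0.4},
  {"wx": 0,"wy": 0,"wz": 0,"dx": 0,"dy": 0,"dz": 0,"grip": 0.3},
  {"wx": 0,"wy": 0,"wz": 0,"dx": 0,"dy": 0,"dz": 0,"grip": 0.3},
], force=30)

```text
t: 11.5
tool_pos: [0.5265, -0.1444, 0.1058]
tcp_rot: [0.881, 0.472, 0.0, -0.0]
wrist_force: [-3.1, 1.2, 5.5]
finger_gap: 0.448
grip_force: 30.6
```

```bash
python3 - <<'E'
from h import *
to(.527,-.1455,.104,56)
E
```

```text
t 11.5 p [ 0.5265 -0.1444  0.1058] a 56.39 tilt 0.02 gap 0.448 gf 30.6 F [-3.1  1.2  5.5] j [-0.27  0.36 -0.23  0.98  0.    1.89]
shift tool [-0.0007  0.001   0.0018] wz 0.4 rotvec to level
```

Emit:
carry_out([
  {"wx": 0,"wy": 0,"wz": 0,"dx": 0,"dy": 0,"dz": -0.003,"grip": 0.3},
  {"wx": 0,"wy": 0,"wz": 0,"dx": 0,"dy": 0,"dz": -0.005,"grip": 0.3},
  {"wx": 0,"wy": 0,"wz": 0,"dx": 0,"dy": 0,"dz": -0.008,"grip": 0.3},
  {"wx": 0,"wy": 0,"wz": 0,"dx": 0,"dy": 0,"dz": -0.01,"grip": 0.3},
  {"wx": 0,"wy": 0,"wz": 0,"dx": 0,"dy": 0,"dz": -0.012,"grip": 0.3},
])

```text
t: 12.0
tool_pos: [0.5266, -0.1445, 0.1443]
tcp_rot: [0.881, 0.472, 0.0, -0.0]
wrist_force: [0.2, -0.6, -2.4]
finger_gap: 0.447
grip_force: 30.4
```

Emit:
carry_out([
  {"wx": 0,"wy": 0,"wz": 0,"dx": 0,"dy": 0,"dz": -0.015,"grip": 0.3},
  {"wx": 0,"wy": 0,"wz": 0,"dx": 0,"dy": 0,"dz": -0.02,"grip": 0.3},
  {"wx": 0,"wy": 0,"wz": 0,"dx": 0,"dy": 0,"dz": -0.02,"grip": 0.3},
  {"wx": 0,"wy": 0,"wz": 0,"dx": 0,"dy": 0,"dz": -0.02,"grip": 0.3},
  {"wx": 0,"wy": 0,"wz": 0,"dx": 0,"dy": 0,"dz": -0.01,"grip": 0.3},
])

```text
t: 12.5
tool_pos: [0.5272, -0.1447, 0.231]
tcp_rot: [0.881, 0.472, 0.001, 0.001]
wrist_force: [0.4, -0.1, -0.9]
finger_gap: 0.448
grip_force: 30.4
```

Emit:
carry_out([
  {"wx": 0,"wy": 0,"wz": 0,"dx": 0,"dy": 0,"dz": 0,"grip": 0.3},
  {"wx": 0,"wy": 0,"wz": 0,"dx": 0,"dy": 0,"dz": 0,"grip": 0.3},
  {"wx": 0,"wy": 0,"wz": 0,"dx": 0,"dy": 0,"dz": 0,"grip": 0.3},
  {"wx": 0,"wy": 0,"wz": 0,"dx": 0,"dy": 0,"dz": 0,"grip": 0.3},
  {"wx": 0,"wy": 0,"wz": 0,"dx": 0,"dy": 0,"dz": 0,"grip": 0.3},
])

```text
t: 13.0
tool_pos: [0.5263, -0.1444, 0.2277]
tcp_rot: [0.881, 0.472, -0.0, -0.0]
wrist_force: [-0.2, 0.1, -0.8]
finger_gap: 0.446
grip_force: 30.4
```

```bash
python3 - <<'E'
from h import *
st()
w,cw=cap('wrist','w4.png'); s,cs=cap('scene','scene4.png'); t,ct=cap('top','top4.png')
cv2.imwrite('pics/c4.png',np.vstack([np.hstack([cv2.resize(w[:,:,::-1],(400,300)),cv2.resize(s[120:285,100:320,::-1],(400,300),interpolation=2)]),np.hstack([cv2.resize(s[:,:,::-1],(400,300)),cv2.resize(t[:,:,::-1],(400,300))])]))
E
```

```text
t 13.0 p [ 0.5263 -0.1444  0.2277] a 56.39 tilt 0.07 gap 0.446 gf 30.4 F [-0.2  0.1 -0.8] j [-0.27  0.28 -0.02  1.27  0.    1.89]
```

View pics/c4.png

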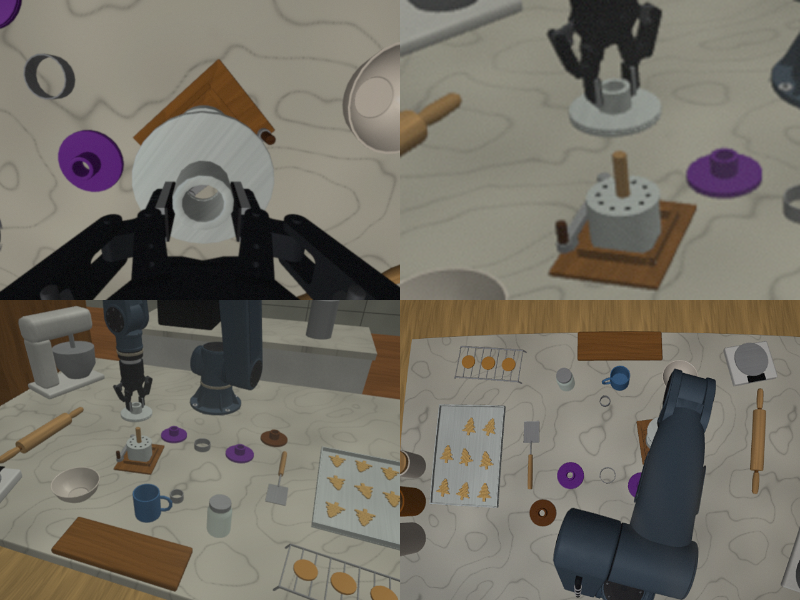

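The vented inner lid sits seated with its stem bare, the cover hangs level well above it, the bar is shut, and the bystanders look unmoved. I'm handing it in.

```bash
python3 -c "
from bench import manip
print(manip.close_job())"
```

```text
the job is handed in; nothing more can be done
None
```

I handed the job in at about 13 s of the 62 s allowed: the keeper bar is shut past its ball catch, the vented inner lid is fully seated on the tin, and the arm holds the cover level and still about 55 mm above the stem, with the other things apparently unmoved in the last pictures.

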